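# Shut and lock the bit box

## Robot

A 6-joint arm with a two-finger parallel gripper is mounted at the origin on the work surface. World frame = base frame: x ahead of the robot, y to its left, z up, the work surface at z = 0. Lengths are in m, angles in rad, forces in N, time in s.
With the tool pointing down it reaches from about 0.25 to 0.725 m from the base axis. Payload 4 kg.
Tool frame: the origin (TCP) lies on the centre line of the jaws, within the pads' length; the fingertips stand 17 mm ahead of it and the grasp point (between the pads) lies 2 mm behind it; z points along the fingers, y is the line along which they close (so a half turn about z gives the same grasp; the last joint's range is limited). The gripper opens to 85 mm and grips with 20 to 120 N. Pads are 22 mm wide; open, the fingers measure 114 mm over their backs; the gripper's body (76 mm by 85 mm) begins 54 mm behind the grasp point. The pads swing forward as they close: fully open they stand 13 mm farther back than shut.
Start: joints at [1.3, 0.241, 0.005, 1.335, 0, 1.571], TCP at [0.134, 0.482, 0.248] pointing down, gripper open.
Joint ranges: [-2.72, 2.72], [-1.05, 1.87], [-1.09, 1.28], [-1.99, 2.15], [-1.42, 1.44], [-3.14, 3.14]. Speed limits (rad/s): [2.79, 2.79, 3.14, 3.14, 3.14, 3.14].

## Interface

Orientations are given as a unit quaternion [x, y, z, w].
In Python, from workcell import bot, camera, get_calibration gives the robot as it stands.
- The arm moves only by the tool apply_moves, never from a script. Its argument "steps" is a list of rows, each a list of 3 entries, a list of its own where there are three numbers: the shift along the tool's x, y, z as a fraction of full scale, then the turn, a rotation vector about the tool's x, y, z as a fraction of full scale, then the opening, from 0 (shut) to 1 (fully open). A call has exactly 8 rows; each row shifts and turns the commanded pose from where the row before left it, along the tool's axes as they then stand; what a row does not reach is not made up. Full scale, the value 1, is 20 cm for a shift and pi rad for a turn. A row lasts 1/12 s, in which the tool goes at most 41.7 mm and 7.16 degrees, less where a joint would pass 70% of its speed; a pose out of reach is approached as far as the arm can. A call with a number of a shift or a turn outside -1 to 1 is refused whole. A call with a gripper value outside its range is refused whole. The fingers move at their own pace and stop on an object; the grip force is fixed at half the most. Time passes only in rows, so rows that do not move let the fingers close, or fill a call up. It gives the time, the measured TCP pose, the force, the opening and the grip force at its end, in the units of the state.
- bot.get_obs(): the state, without advancing time (a new reading comes with each control period).
- camera(name): name is "side" or "top"; returns (picture, depth): 420x560x3 uint8, red, green, blue; 420x560 float32, m along the optical axis (not along the pixel's ray), 0 where there is no reading.
- get_calibration(name): a dict with "fov_y" (degrees; the focal length in pixels is half the picture's height over the tangent of half this angle, whatever the lens; pixels are square), "cx", "cy" (the principal point, pixels), "rvec" (rotation vector, rad) and "tvec" (3), from world to camera coordinates, as OpenCV has them. Camera axes: x right, y down, z forward; pixel columns grow to the right and rows downward; lengths in m; the calibration is good to about 2 mm. A picture is of the moment at which its call begins. get_calibration takes no time and is no camera call.
- bot.job_done(): hands the job in; it is judged then, once.
The state is a dict: "clock": time; "joint_pos": joint angles; "joint_vel": joint speeds; "tau": joint torques, N m; "eef_pos": TCP position; "tool_rot": TCP orientation; "ft_force": force on the tool from outside, world axes, zero at the start; "ft_torque": the same for the moment, N m; "grip_width": finger opening in m; "grasp_force": force on a finger pad.
Only numpy, scipy, OpenCV 4.12 (cv2) and the standard library are available. Lean on these libraries where they do the work, as an engineer would, in place of code of your own. Each camera call takes 0.05 s, during which the arm holds its last target. There are 200 camera calls.

## Task

Close up the drill's bit box for the evening: with a fingertip in the pocket of the wooden cover, slide the cover fully shut, then set a fingertip in the slot of the brass quarter-turn cam and turn it clockwise (seen from above) to its stop, so that its red nose swings through the gap in the far rail and locks behind the gap's corner. Only push with the fingertips: grip nothing, do not force anything, and leave the auger bit, marking gauge, template disc and enamel bowl where they lie.

Things in the scene. Friction and masses are not known exactly. Their poses are not given: they have to be found in the camera images.
- bitbox: Green steel bit box fixed to the bench, 200 (x) by 360 (y) by 78 high. Origin: centre of its underside, on the bench; z up. The cover shuts towards box +y, against the +y end wall. Rails 22 wide, 78 high line both long sides (inner faces x = -80, +80); the far (+x) rail has a low yellow gap (63 high) from y = -14 to 135, through which the cam's nose swings.
- cover (a joint): Opening of the cover, m: 0 = fully shut against the end wall, 0.085 = fully open (shifted to box -y). Starts 0.04 to 0.08 open. Wooden cover 156 by 265 by 16 thick, top face 61 above the bench; it only slides, needs about 6 N, and stays where it is left.
- pocket (a point): Centre of the mouth of the finger pocket in the cover, on the cover's top face (61 above the bench); axes as the box. The pocket is 44 by 44 mm and 13 deep (floor 48 above the bench). It lies at box (0, -54) when the cover is shut and moves with the cover.
- cam (a joint): Turn of the cam, rad, clockwise from above: 0 = unlocked, its nose then pointing 0.663 rad (38 degrees) clockwise of box +y; hard stop at 1.571 = locked, nose 128 degrees clockwise of box +y, bearing behind the corner of the far rail's gap. Starts at 0 to 0.12. Needs about 0.08 N m; stays where left. With the cover not shut the nose strikes the far rail and cannot lock.
- cam_centre (a point): On the cam's upright axis, level with its top (79 above the bench); at box (0, 50) with the cover shut; moves with the cover, turns with the cam. Brass cam, 128 diameter, 18 high. A straight dark-floored slot crosses its centre along its own y axis (in line with the nose): 42 wide, 112 long, 15 deep (floor 64 above the bench), ends closed by a 4 mm rim. Push with shut fingertips about 34 off centre, in either end.
- nose_tip (a point): Tip of the cam's red nose (a bar 24 wide, 11 high), 100 from the cam's axis along the cam's own +y, top face 76 above the bench.
- auger: Steel auger bit lying on the bench, about 215 long and 14 thick, loose. Origin: underside, near mid-length; x along it. Leave alone.
- gauge: Brass marking gauge, loose: stock 24 by 64 by 40 high with a 190 long beam through it along x at height 22. Origin: centre of the stock's underside. Leave alone.
- template: Pale jacaranda template disc with dark pit marks, 124 diameter, 10 thick, loose. Origin: centre of its underside. Leave alone.
- bowl: Chipped white enamel bowl, 144 across the rim, 50 high, loose. Origin: centre of its underside. Leave alone.

How it is judged:
On the way, in this order (a step that is already met when the one before it is completed fails the run):
1. the cover is slid fully shut (within 3 mm) (value of joint cover below 0.003 m), for 0.2 s.
2. with the cover shut, the cam is turned to its stop (85 degrees or more) (value of joint cover below 0.003 m and value of joint cam above 1.48 rad), for 0.2 s.
At the end, for the whole second after the job is handed in: The cover is within 3 mm of fully shut, the cam is turned at least 1.48 rad (85 degrees) towards its 90 degree stop, both at rest, and each of the four loose things is within 20 mm of where it began (all of step 2 and velocity of joint cam between -0.05 and 0.05 rad/s and velocity of joint cover between -0.01 and 0.01 m/s and not (distance of auger from where it was at the start of the episode above 0.02 m) and not (distance of gauge from where it was at the start of the episode above 0.02 m) and not (distance of template from where it was at the start of the episode above 0.02 m) and not (distance of bowl from where it was at the start of the episode above 0.02 m)); the robot touches nothing.
It fails at once if the auger bit is moved or lifted more than 20 mm (distance of auger from where it was at the start of the episode above 0.02 m).
It fails at once if the marking gauge is moved or lifted more than 20 mm (distance of gauge from where it was at the start of the episode above 0.02 m).
It fails at once if the template disc is moved or lifted more than 20 mm (distance of template from where it was at the start of the episode above 0.02 m).
It fails at once if the enamel bowl is moved or lifted more than 20 mm (distance of bowl from where it was at the start of the episode above 0.02 m).
It fails at once if the box, cover or cam is gripped or forced (more than 80 N from the fingers) (contact force between the fingers and bitbox above 80 N).
It also fails if it takes over 48 s, if anything falls off the work surface, if the arm or the gripper's body presses on something with over 40 N, if the wrist force passes 120 N, or if a joint passes its speed limit or range.

## Working session

There is one attempt and no reset: what is moved stays moved. The work goes in short steps, Python scripts to look and compute and a tool call to move; the robot and the scene stay as the last step left them, time stands still between calls to the robot, and variables do not carry over. Pictures are saved under pics/ and viewed, at most 10 in all, crops included, and the job is handed in when it is done.

Besides the shell and the picture viewer there is one more tool, called after "Call:" as name(argument=value, ...) on one line, values as JSON. apply_moves: Moves the arm, as the interface text tells. Its arguments: {"type":"object","properties":{"steps":{"type":"array"}},"required":["steps"]}

```bash
mkdir -p pics
cat > h.py <<'E'
import numpy as np,cv2
from workcell import bot,camera,get_calibration
def cal(n):
    c=get_calibration(n);f=210/np.tan(np.radians(c['fov_y'])/2)
    return f,c['cx'],c['cy'],cv2.Rodrigues(np.array(c['rvec'],float))[0],np.array(c['tvec'],float).ravel(),c
def atz(n,u,v,z):
    f,cx,cy,R,t,_=cal(n);d=R.T@np.array([(u-cx)/f,(v-cy)/f,1]);o=-R.T@t
    return o+d*(z-o[2])/d[2]
def proj(n,p):
    f,cx,cy,R,t,_=cal(n);q=R@np.array(p)+t;return q[:2]/q[2]*f+[cx,cy]
def snap(n,name):
    im,d=camera(n);cv2.imwrite('pics/%s.png'%name,im[:,:,::-1]);np.save(name+'.npy',d);return im,d
E
python3 - <<'E'
from h import *
for n in('top','side'):
    snap(n,n+'0');print(get_calibration(n))
o=bot.get_obs();print({k:np.round(o[k],3) for k in('clock','eef_pos','tool_rot','ft_force','grip_width')})
E
```

```text
{'fov_y': 49.21109946700012, 'cx': 275.29463609271716, 'cy': 199.42669619872606, 'rvec': array([ 2.11203361, -2.15734248,  0.15908499]), 'tvec': array([0.05150985, 0.55048175, 0.98496934])}
{'fov_y': 45.94766555132963, 'cx': 280.02056917661605, 'cy': 202.76307730497203, 'rvec': array([ 2.3532311 , -0.56643715,  0.19418666]), 'tvec': array([-0.45605697,  0.27973585,  1.26096572])}
{'clock': np.float64(0.1), 'eef_pos': array([0.134, 0.481, 0.248]), 'tool_rot': array([ 0.135,  0.991, -0.001, -0.   ]), 'ft_force': array([-0.574,  0.124, -0.621]), 'grip_width': np.float64(0.086)}
```

View pics/top0.png

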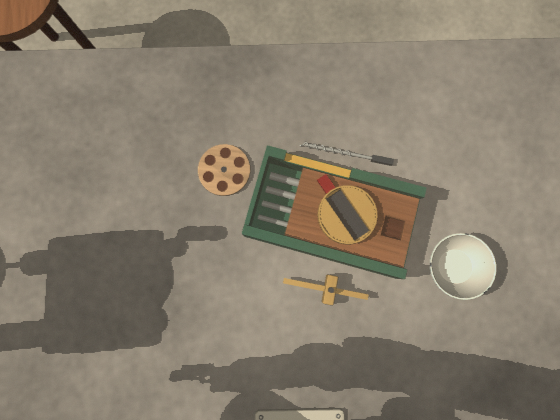

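View pics/side0.png

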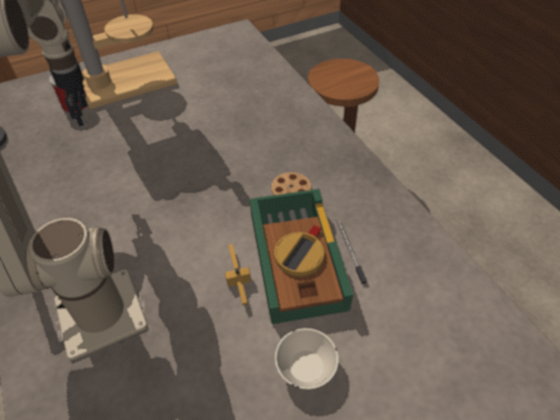

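Run:
```python
from h import *
im=cv2.imread('pics/top0.png')[135:290,230:440]
cv2.imwrite('pics/c0.png',cv2.resize(im,None,fx=3.8,fy=3.8,interpolation=cv2.INTER_CUBIC))
P=[atz('top',u,v,.078)[:2] for u,v in((267,147),(425,187),(405,278),(243,235))]
print(np.round(P,4),[np.linalg.norm(P[i]-P[(i+1)%4]).round(4) for i in range(4)])
print(atz('top',348,214,.079),atz('top',394,228,.061),-cal('top')[3].T@cal('top')[4])
```

```text
[[ 0.6636  0.0555]
 [ 0.5661 -0.2858]
 [ 0.3726 -0.2299]
 [ 0.4703  0.1103]] [np.float64(0.3549), np.float64(0.2014), np.float64(0.354), np.float64(0.2009)]
[ 0.51064789 -0.11619164  0.079     ] [ 0.48000242 -0.21750814  0.061     ] [0.38940704 0.03195909 1.05980602]
```

View pics/c0.png

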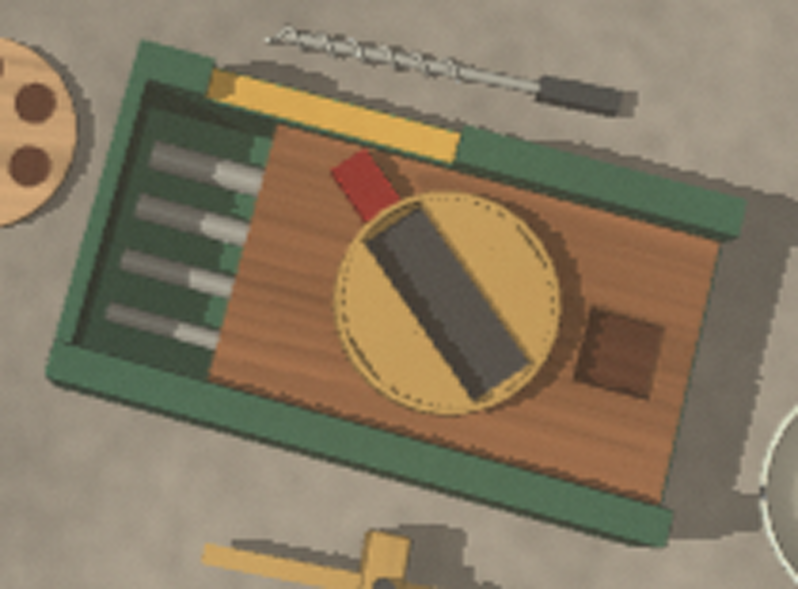

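Box yaw is about -16°, its centre about (0.518, -0.088), and the opening about 80 mm. The pocket is at crop (620,354), which is world (0.480, -0.2175). The tool's y axis already lies along box +y. I'll move over with the fingers shut.

Call:
apply_moves(steps=[[[-0.108,-0.121,0],[0,0,0],0],[[-0.108,-0.121,0],[0,0,0],0],[[-0.108,-0.121,0],[0,0,0],0],[[-0.108,-0.121,0],[0,0,0],0],[[-0.108,-0.121,0],[0,0,0],0],[[-0.108,-0.121,0],[0,0,0],0],[[-0.108,-0.121,0],[0,0,0],0],[[-0.108,-0.121,0],[0,0,0],0]])

```text
clock: 0.77
eef_pos: [0.2485, 0.2473, 0.248]
tool_rot: [0.135, 0.991, -0.0, -0.0]
ft_force: [1.1, 0.0, -0.0]
grip_width: -0.0002
grasp_force: 0.0
```

Call:
apply_moves(steps=[[[-0.108,-0.121,0],[0,0,0],0],[[-0.108,-0.121,0],[0,0,0],0],[[-0.108,-0.121,0],[0,0,0],0],[[-0.108,-0.121,0],[0,0,0],0],[[-0.108,-0.121,0],[0,0,0],0],[[-0.108,-0.121,0],[0,0,0],0],[[-0.108,-0.121,0],[0,0,0],0],[[-0.108,-0.121,0],[0,0,0],0]])

```text
clock: 1.43
eef_pos: [0.3632, 0.0146, 0.2481]
tool_rot: [0.135, 0.991, 0.0, -0.0]
ft_force: [0.7, 0.6, -0.7]
grip_width: 0.0001
grasp_force: 0.0
```

Call:
apply_moves(steps=[[[-0.108,-0.121,0],[0,0,0],0],[[-0.108,-0.121,0],[0,0,0],0],[[-0.108,-0.121,0],[0,0,0],0],[[-0.108,-0.121,0],[0,0,0],0],[[-0.108,-0.121,0],[0,0,0],0],[[-0.108,-0.121,0],[0,0,0],0],[[-0.108,-0.121,0],[0,0,0],0],[[0,0,0],[0,0,0],0]])

```text
clock: 2.1
eef_pos: [0.4654, -0.1919, 0.2471]
tool_rot: [0.137, 0.991, -0.001, 0.0]
ft_force: [1.8, 0.4, -0.3]
grip_width: -0.0
grasp_force: 0.0
```

Call:
apply_moves(steps=[[[-0.052,-0.052,0],[0,0,0],0],[[-0.052,-0.052,0],[0,0,0],0],[[0,0,0.15],[0,0,0],0],[[0,0,0.15],[0,0,0],0],[[0,0,0.15],[0,0,0],0],[[0,0,0.15],[0,0,0],0],[[0,0,0.15],[0,0,0],0],[[0,0,0],[0,0,0],0]])

```text
clock: 2.77
eef_pos: [0.4731, -0.2104, 0.0923]
tool_rot: [0.135, 0.991, 0.002, -0.006]
ft_force: [-1.0, 0.7, 0.4]
grip_width: 0.0001
grasp_force: 0.0
```

Run:
```python
from h import *
o=bot.get_obs();print(o['eef_pos'])
out=[]
for n in('top','side'):
    im,_=snap(n,n+'1')
    u,v=proj(n,[.48,-.2175,.061]).astype(int);u=min(max(u,80),480);v=min(max(v,80),340)
    out.append(cv2.resize(im[v-80:v+80,u-80:u+80,::-1],(400,400),interpolation=cv2.INTER_CUBIC))
cv2.imwrite('pics/c1.png',np.hstack(out))
```

```text
[ 0.47313482 -0.21044237  0.09225692]
```

View pics/c1.png

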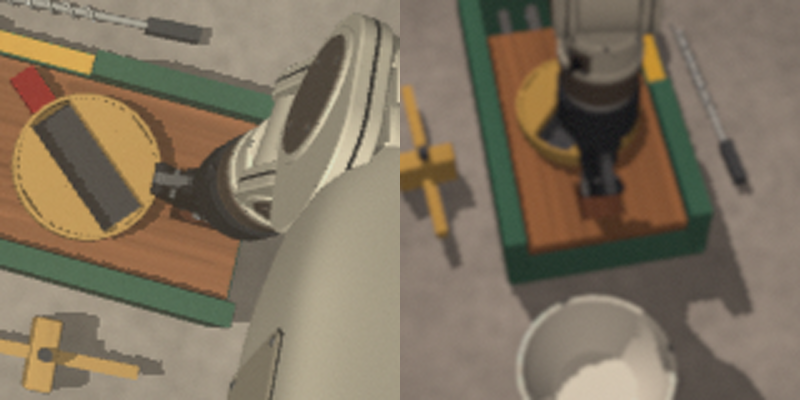

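Top shows the fingers at (165-195,180) in the left crop. They hover about 7 mm towards box +y of the pocket, as the readings say. I'll correct that, then lower.

Call:
apply_moves(steps=[[[-0.022,-0.013,0],[0,0,0],0],[[-0.022,-0.013,0],[0,0,0],0],[[0,0,0],[0,0,0],0],[[0,0,0],[0,0,0],0],[[0,0,0],[0,0,0],0],[[0,0,0],[0,0,0],0],[[0,0,0],[0,0,0],0],[[0,0,0],[0,0,0],0]])

```text
clock: 3.53
eef_pos: [0.485, -0.2203, 0.0984]
tool_rot: [0.135, 0.991, 0.0, -0.0]
ft_force: [-0.3, 0.0, 0.3]
grip_width: 0.0001
grasp_force: 0.0
```

Call:
apply_moves(steps=[[[0.028,0.007,0],[0,0,0],0],[[0,0,0],[0,0,0],0],[[0,0,0.03],[0,0,0],0],[[0,0,0.03],[0,0,0],0],[[0,0,0.03],[0,0,0],0],[[0,0,0.03],[0,0,0],0],[[0,0,0.022],[0,0,0],0],[[0,0,0],[0,0,0],0]])

```text
clock: 4.2
eef_pos: [0.4792, -0.2172, 0.0683]
tool_rot: [0.135, 0.991, 0.0, -0.001]
ft_force: [-1.3, -0.2, 0.7]
grip_width: -0.0003
grasp_force: 0.0
```

Call:
apply_moves(steps=[[[0,0.02,0],[0,0,0],0],[[0,0.02,0],[0,0,0],0],[[0,0.02,0],[0,0,0],0],[[0,0.02,0],[0,0,0],0],[[0,0.02,0],[0,0,0],0],[[0,0,0],[0,0,0],0],[[0,0,0],[0,0,0],0],[[0,0,0],[0,0,0],0]])

```text
clock: 4.87
eef_pos: [0.4857, -0.1988, 0.0702]
tool_rot: [0.135, 0.991, -0.001, 0.0]
ft_force: [-1.0, -4.7, 0.1]
grip_width: 0.0002
grasp_force: 1.9
```

Call:
apply_moves(steps=[[[0,0.035,0],[0,0,0],0],[[0,0.035,0],[0,0,0],0],[[0,0.035,0],[0,0,0],0],[[0,0.035,0],[0,0,0],0],[[0,0.035,0],[0,0,0],0],[[0,0.035,0],[0,0,0],0],[[0,0.035,0],[0,0,0],0],[[0,0.035,0],[0,0,0],0]])

```text
clock: 5.53
eef_pos: [0.5012, -0.1456, 0.0703]
tool_rot: [0.136, 0.991, -0.001, 0.001]
ft_force: [1.4, -6.4, -1.4]
grip_width: 0.0002
grasp_force: 2.9
```

Call:
apply_moves(steps=[[[0,0.01,0],[0,0,0],0],[[0,0.01,0],[0,0,0],0],[[0,0.01,0],[0,0,0],0],[[0,0.01,0],[0,0,0],0],[[0,0,0],[0,0,0],0],[[0,0,0],[0,0,0],0],[[0,0,0],[0,0,0],0],[[0,0,0],[0,0,0],0]])

```text
clock: 6.2
eef_pos: [0.5034, -0.1375, 0.0704]
tool_rot: [0.135, 0.991, -0.001, 0.001]
ft_force: [1.1, -5.4, 0.2]
grip_width: -0.0001
grasp_force: 2.1
```

Call:
apply_moves(steps=[[[0,0.01,0],[0,0,0],0],[[0,0.01,0],[0,0,0],0],[[0,0.01,0],[0,0,0],0],[[0,0,0],[0,0,0],0],[[0,0,0],[0,0,0],0],[[0,0,0],[0,0,0],0],[[0,0,0],[0,0,0],0],[[0,0,0],[0,0,0],0]])

```text
clock: 6.87
eef_pos: [0.505, -0.1318, 0.0704]
tool_rot: [0.135, 0.991, -0.001, 0.001]
ft_force: [-0.0, -6.3, 0.4]
grip_width: 0.0001
grasp_force: 2.2
```

Call:
apply_moves(steps=[[[0,0.01,0],[0,0,0],0],[[0,0.01,0],[0,0,0],0],[[0,0,0],[0,0,0],0],[[0,0,0],[0,0,0],0],[[0,0,0],[0,0,0],0],[[0,0,0],[0,0,0],0],[[0,0,0],[0,0,0],0],[[0,0,0],[0,0,0],0]])

```text
clock: 7.53
eef_pos: [0.5061, -0.1281, 0.0704]
tool_rot: [0.135, 0.991, -0.001, 0.001]
ft_force: [0.8, -5.1, 0.1]
grip_width: 0.0001
grasp_force: 2.2
```

Call:
apply_moves(steps=[[[0,0.01,0],[0,0,0],0],[[0,0.01,0],[0,0,0],0],[[0,0,0],[0,0,0],0],[[0,0,0],[0,0,0],0],[[0,0,0],[0,0,0],0],[[0,0,0],[0,0,0],0],[[0,0,0],[0,0,0],0],[[0,0,0],[0,0,0],0]])

```text
clock: 8.2
eef_pos: [0.5068, -0.1258, 0.0705]
tool_rot: [0.136, 0.991, -0.003, 0.001]
ft_force: [-0.5, -9.5, -0.0]
grip_width: -0.0001
grasp_force: 4.4
```

Force is rising at the end wall. One more small nudge to confirm.

Call:
apply_moves(steps=[[[0,0.01,0],[0,0,0],0],[[0,0.01,0],[0,0,0],0],[[0,0,0],[0,0,0],0],[[0,0,0],[0,0,0],0],[[0,0,0],[0,0,0],0],[[0,0,0],[0,0,0],0],[[0,0,0],[0,0,0],0],[[0,0,0],[0,0,0],0]])

```text
clock: 8.87
eef_pos: [0.5069, -0.1253, 0.0705]
tool_rot: [0.137, 0.991, -0.006, 0.0]
ft_force: [-3.2, -18.9, 1.3]
grip_width: -0.0003
grasp_force: 8.8
```

Call:
apply_moves(steps=[[[0,-0.05,0],[0,0,0],0],[[0,0,-0.1],[0,0,0],0],[[0,0,-0.15],[0,0,0],0],[[0,0,-0.15],[0,0,0],0],[[0,-0.15,0],[0,0,0],0],[[0,-0.15,0],[0,0,0],0],[[0,0,0],[0,0,0],0],[[0,0,0],[0,0,0],0]])

```text
clock: 9.53
eef_pos: [0.4882, -0.1869, 0.1499]
tool_rot: [0.136, 0.991, 0.001, 0.0]
ft_force: [0.3, 0.6, -0.7]
grip_width: 0.0
grasp_force: 0.0
```

Run:
```python
from h import *
im,_=snap('top','top2');print(bot.get_obs()['eef_pos'])
cv2.imwrite('pics/c2.png',cv2.resize(im[135:290,230:440,::-1],None,fx=3.8,fy=3.8,interpolation=cv2.INTER_CUBIC))
```

```text
[ 0.48831091 -0.1861733   0.14972369]
```

View pics/c2.png

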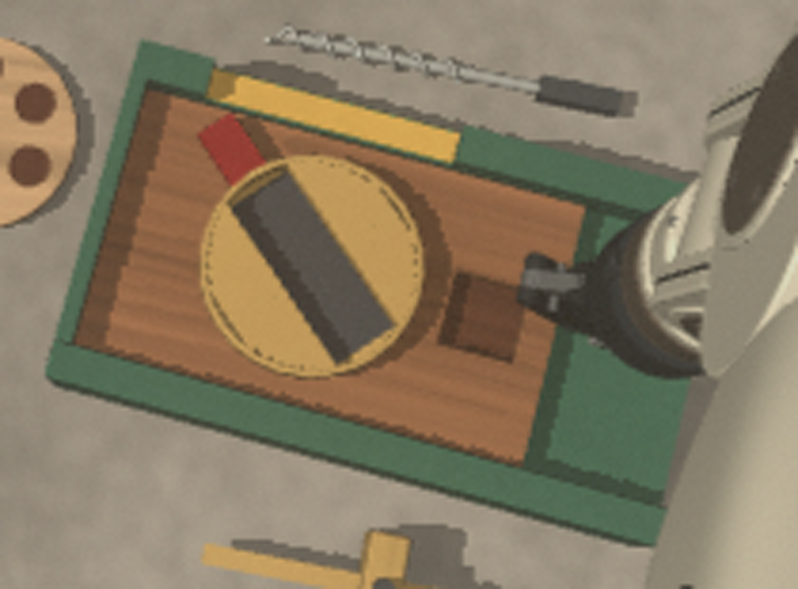

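The cover is against the end wall. The cam centre is at crop (313,266), the nose tip at (218,128) and the slot's tail end at (368,343).

Run:
```python
from h import *
g=lambda u,v,z:atz('top',230+u/3.8,135+v/3.8,z)[:2]
c=g(313,266,.079);n=g(218,128,.076);t=g(368,343,.072)
a=np.radians(-15.8);ex=np.array([np.cos(a),np.sin(a)]);ey=np.array([-ex[1],ex[0]])
box=lambda d:np.round([d@ex,d@ey],4)
print(c,box(n-c),box(t-c))
e=bot.get_obs()['eef_pos'][:2]
c2=np.array([.5182,-.0875])+.05*ey;print('pred',c2)
T=np.array([[-.9631,.269],[.269,.9631]])
r=.034;prev=e
for th in np.radians([218,225,233,243,253,263,273,283,293,303,308,313,318]):
    p=c+r*(np.sin(th)*ex+np.cos(th)*ey);print(round(np.degrees(th)),p.round(4),(T@(p-prev)/.2).round(3));prev=p
```

```text
[ 0.53188855 -0.04026722] [0.0649 0.0724] [-0.034  -0.0411]
pred [ 0.53181401 -0.0393891 ]
218 [ 0.5045 -0.0603] [0.092 0.628]
225 [ 0.5022 -0.0569] [0.015 0.014]
233 [ 0.5002 -0.0526] [0.015 0.018]
243 [ 0.4985 -0.0469] [0.016 0.025]
253 [ 0.4979 -0.041 ] [0.011 0.028]
263 [ 0.4983 -0.0351] [0.006 0.029]
273 [ 0.4997 -0.0293] [0.001 0.03 ]
283 [ 0.5021 -0.0239] [-0.004  0.029]
293 [ 0.5054 -0.019 ] [-0.009  0.028]
303 [ 0.5095 -0.0147] [-0.014  0.026]
308 [ 0.5118 -0.0128] [-0.009  0.012]
313 [ 0.5143 -0.0112] [-0.01   0.011]
318 [ 0.5169 -0.0098] [-0.011  0.01 ]
```

Call:
apply_moves(steps=[[[0.015,0.105,0],[0,0,0],0],[[0.015,0.105,0],[0,0,0],0],[[0.015,0.105,0],[0,0,0],0],[[0.015,0.105,0],[0,0,0],0],[[0.015,0.105,0],[0,0,0],0],[[0.015,0.105,0],[0,0,0],0],[[0,0,0],[0,0,0],0],[[0,0,0],[0,0,0],0]])

```text
clock: 10.25
eef_pos: [0.5048, -0.0583, 0.1495]
tool_rot: [0.133, 0.991, 0.0, -0.001]
ft_force: [-0.0, -0.8, -0.1]
grip_width: 0.0002
grasp_force: 0.0
```

Call:
apply_moves(steps=[[[0,-0.007,0],[0,0,0],0],[[0,0,0.08],[0,0,0],0],[[0,0,0.08],[0,0,0],0],[[0,0,0.06],[0,0,0],0],[[0,0,0.05],[0,0,0],0],[[0,0,0.03],[0,0,0],0],[[0,0,0.02],[0,0,0],0],[[0,0,0],[0,0,0],0]])

```text
clock: 10.92
eef_pos: [0.5042, -0.0621, 0.0852]
tool_rot: [0.135, 0.991, 0.0, -0.001]
ft_force: [-0.9, -0.2, 0.1]
grip_width: -0.0003
grasp_force: 0.0
```

Call:
apply_moves(steps=[[[0.015,0.018,0],[0,0,0],0],[[0.015,0.018,0],[0,0,0],0],[[0.008,0.012,0],[0,0,0],0],[[0.008,0.012,0],[0,0,0],0],[[0.006,0.014,0],[0,0,0],0],[[0.005,0.014,0],[0,0,0],0],[[0,0,0],[0,0,0],0],[[0,0,0],[0,0,0],0]])

```text
clock: 11.58
eef_pos: [0.4994, -0.0417, 0.0865]
tool_rot: [0.135, 0.991, 0.0, 0.001]
ft_force: [2.3, -1.5, 0.8]
grip_width: -0.0001
grasp_force: 1.4
```

Call:
apply_moves(steps=[[[0.003,0.014,0],[0,0,0],0],[[0.003,0.015,0],[0,0,0],0],[[0.001,0.015,0],[0,0,0],0],[[0,0.015,0],[0,0,0],0],[[-0.002,0.014,0],[0,0,0],0],[[-0.002,0.014,0],[0,0,0],0],[[0,0,0],[0,0,0],0],[[0,0,0],[0,0,0],0]])

```text
clock: 12.25
eef_pos: [0.503, -0.0253, 0.0864]
tool_rot: [0.135, 0.991, -0.0, 0.001]
ft_force: [1.4, -4.6, 3.6]
grip_width: 0.0001
grasp_force: 2.3
```

Call:
apply_moves(steps=[[[-0.004,0.014,0],[0,0,0],0],[[-0.005,0.014,0],[0,0,0],0],[[-0.007,0.013,0],[0,0,0],0],[[-0.007,0.013,0],[0,0,0],0],[[-0.009,0.012,0],[0,0,0],0],[[0,0,0],[0,0,0],0],[[0,0,0],[0,0,0],0],[[0,0,0],[0,0,0],0]])

```text
clock: 12.92
eef_pos: [0.5116, -0.0153, 0.0859]
tool_rot: [0.136, 0.991, -0.001, -0.0]
ft_force: [1.5, -6.7, 3.1]
grip_width: 0.0
grasp_force: 2.9
```

Call:
apply_moves(steps=[[[-0.01,0.011,0],[0,0,0],0],[[0,0,0],[0,0,0],0],[[-0.011,0.01,0],[0,0,0],0],[[0,0,0],[0,0,0],0],[[0,0,0],[0,0,0],0],[[0,0,0],[0,0,0],0],[[0,0,0],[0,0,0],0],[[0,0,0],[0,0,0],0]])

```text
clock: 13.58
eef_pos: [0.5159, -0.0122, 0.0856]
tool_rot: [0.136, 0.991, -0.001, -0.001]
ft_force: [0.1, -6.3, 3.2]
grip_width: 0.0001
grasp_force: 2.8
```

Call:
apply_moves(steps=[[[-0.006,0.008,0],[0,0,0],0],[[-0.006,0.008,0],[0,0,0],0],[[-0.006,0.008,0],[0,0,0],0],[[0,0,0],[0,0,0],0],[[0,0,0],[0,0,0],0],[[0,0,0],[0,0,0],0],[[0,0,0],[0,0,0],0],[[0,0,0],[0,0,0],0]])

```text
clock: 14.25
eef_pos: [0.5199, -0.0081, 0.0851]
tool_rot: [0.135, 0.991, -0.001, -0.002]
ft_force: [-1.2, -4.4, 1.8]
grip_width: 0.0004
grasp_force: 2.4
```

Call:
apply_moves(steps=[[[-0.006,0.008,0],[0,0,0],0],[[-0.006,0.008,0],[0,0,0],0],[[0,0,0],[0,0,0],0],[[0,0,0],[0,0,0],0],[[0,0,0],[0,0,0],0],[[0,0,0],[0,0,0],0],[[0,0,0],[0,0,0],0],[[0,0,0],[0,0,0],0]])

```text
clock: 14.92
eef_pos: [0.5221, -0.0061, 0.0849]
tool_rot: [0.136, 0.991, -0.002, -0.003]
ft_force: [-2.3, -6.0, 2.5]
grip_width: 0.0001
grasp_force: 3.4
```

Taking a look to measure the angle.

Run:
```python
from h import *
im,_=snap('top','top3');im2,_=snap('side','side3')
u,v=proj('side',[.54,-.05,.07]).astype(int);print(u,v)
a=cv2.resize(im[135:255,240:360,::-1],(400,400),interpolation=cv2.INTER_CUBIC)
b=cv2.resize(im2[v-50:v+50,u-50:u+50,::-1],(400,400),interpolation=cv2.INTER_CUBIC)
cv2.imwrite('pics/c3.png',np.hstack([a,b]))
```

```text
297 232
```

View pics/c3.png

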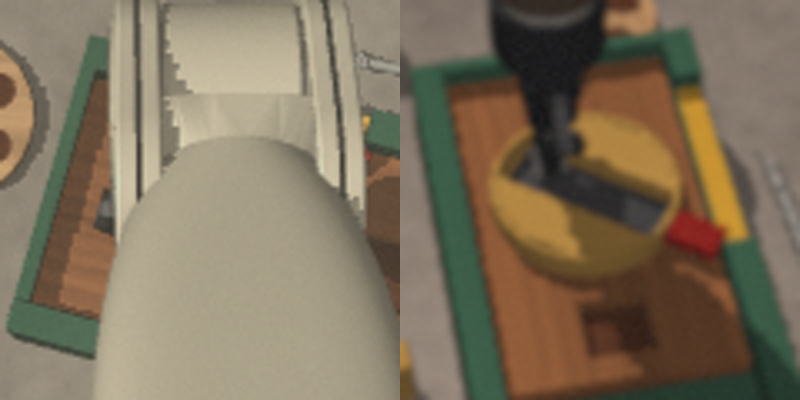

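The side view shows the cam's red nose at crop (695,235), just entering the gap beside its near corner. It is nearly there, so I'll keep pushing to the stop.

Call:
apply_moves(steps=[[[-0.006,0.008,0],[0,0,0],0],[[-0.006,0.008,0],[0,0,0],0],[[0,0,0],[0,0,0],0],[[0,0,0],[0,0,0],0],[[0,0,0],[0,0,0],0],[[0,0,0],[0,0,0],0],[[0,0,0],[0,0,0],0],[[0,0,0],[0,0,0],0]])

```text
clock: 15.68
eef_pos: [0.5227, -0.0056, 0.0847]
tool_rot: [0.136, 0.991, -0.004, -0.005]
ft_force: [-7.8, -11.4, 7.6]
grip_width: 0.0001
grasp_force: 7.9
```

Call:
apply_moves(steps=[[[-0.006,0.008,0],[0,0,0],0],[[-0.006,0.008,0],[0,0,0],0],[[0,0,0],[0,0,0],0],[[0,0,0],[0,0,0],0],[[0,0,0],[0,0,0],0],[[0,0,0],[0,0,0],0],[[0,0,0],[0,0,0],0],[[0,0,0],[0,0,0],0]])

```text
clock: 16.35
eef_pos: [0.5231, -0.0052, 0.0845]
tool_rot: [0.137, 0.991, -0.007, -0.008]
ft_force: [-15.9, -18.4, 12.3]
grip_width: -0.0002
grasp_force: 12.7
```

Call:
apply_moves(steps=[[[0.02,-0.026,0],[0,0,0],0],[[0.02,-0.026,0],[0,0,0],0],[[0,0,-0.05],[0,0,0],0],[[0,0,-0.15],[0,0,0],0],[[0,0,-0.2],[0,0,0],0],[[0,0,-0.2],[0,0,0],0],[[0,0,-0.1],[0,0,0],0],[[0,0,0],[0,0,0],0]])

```text
clock: 17.02
eef_pos: [0.5242, -0.0067, 0.2324]
tool_rot: [0.134, 0.991, 0.002, 0.005]
ft_force: [-0.4, 0.4, 0.3]
grip_width: 0.0
grasp_force: 0.0
```

Call:
apply_moves(steps=[[[0.05,0.19,0],[0,0,0],0],[[0.05,0.19,0],[0,0,0],0],[[0.05,0.19,0],[0,0,0],0],[[0.05,0.19,0],[0,0,0],0],[[0.05,0.19,0],[0,0,0],0],[[0.05,0.19,0],[0,0,0],0],[[0,0,0],[0,0,0],0],[[0,0,0],[0,0,0],0]])

```text
clock: 17.68
eef_pos: [0.523, 0.2308, 0.2247]
tool_rot: [0.132, 0.991, -0.0, -0.001]
ft_force: [-0.1, 0.1, -0.5]
grip_width: 0.0002
grasp_force: 0.0
```

Run:
```python
from h import *
im,_=snap('top','top4');print(bot.get_obs()['eef_pos'])
cv2.imwrite('pics/c4.png',cv2.resize(im[135:290,230:440,::-1],None,fx=3.8,fy=3.8,interpolation=cv2.INTER_CUBIC))
```

```text
[0.52313622 0.22913797 0.22489502]
```

View pics/c4.png

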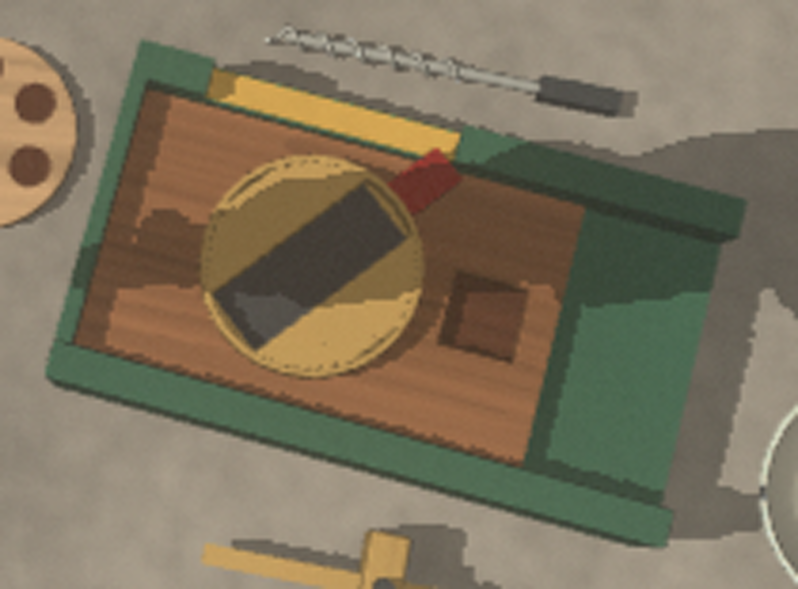

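The slot's end midpoints are at crop (388,210) and (238,320), and the nose tip is at (449,165). I'll measure the angle from these.

Run:
```python
from h import *
g=lambda u,v,z:atz('top',230+u/3.8,135+v/3.8,z)[:2]
def ang(d):
    a=np.radians(-15.9);ex=np.array([np.cos(a),np.sin(a)]);ey=np.array([-ex[1],ex[0]])
    return np.degrees(np.arctan2(d@ex,d@ey))
print(ang(g(388,210,.072)-g(238,320,.072)),ang(g(449,165,.076)-g(313,266,.079)))
print('slot edges',ang(g(367,183,.079)-g(213,293,.079)),ang(g(410,238,.072)-g(262,348,.072)))
```

```text
129.01420508484782 128.54162000881286
slot edges 129.62894098161053 128.75054042906189
```

The nose sits at about 128.5–129°, which is the stop. The cover is shut and the loose things haven't moved.

```bash
python3 -c "
from workcell import bot
print(bot.job_done())"
```

```text
the job is handed in; nothing more can be done
None
```

I slid the cover fully shut and turned the cam to its stop (nose at about 128.5–129°, against the 128° stop). In the last picture the loose things looked unmoved, and the job is handed in; no verdict came back.

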